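Scrub out the slanting stoneware jar

TASK

Take the long round bottle brush from its holder and scrub out the white jar held slantwise in the steel cradle: push the brush in until its nose presses lightly on the bottom, three times in all, drawing it up to near the mouth after each. How thick the bottom is cannot be known beforehand, so feel for it and never jab or drop the brush; then stand it nose down in its holder again, let go, and leave the other ware where it is.

Things in the scene. Friction and masses are not known exactly. Their poses are not given: they have to be found in the camera images.
- brush: Bottle brush, 200 mm long, 105 g, starting upright, nose down in its holder. Origin at the flat end of the nose, z along the brush towards the handle's end. From the origin up: black rubber nose 24 mm across (0-18 mm), white bristle head (18-108 mm; stiff body 40 mm across, bristle tips 45), steel shank 10 mm (108-130 mm), wooden handle (130-200 mm) 20 mm thick along x and 28 mm wide along y.
- nose: The brush's hard rubber nose, part of the brush, same origin and axes as brush. It is what must press on the jar's floor, and it does not give.
- brush_grip (a point): On the brush's axis in its wooden handle, 175 mm from the nose's end.
- holder: Grey open square box that holds the brush: outside 66 x 66 mm, inside 56 x 56 mm, 100 mm tall, on a 110 x 110 x 5 mm foot; fixed. Origin under its centre; it stands either left or right of the cradle, the look-alike crock on the other side.
- holder_in (a point): Centre of the holder's inner floor: the top of a 5 mm rubber pad, 10 mm above the table, which gives by about 1 mm per 5 N.
- cradle: Steel cradle fixed to the table: base 170 x 130 x 20 mm, two side plates to 130 mm height, 106 mm apart over the outside. Origin under the base, 10 mm from its middle towards -x; the jar leans towards its -x. It stays put.
- jar: White stoneware jar held in the cradle on a rubber pad (it gives along its axis by about 1 mm per 4 N pressed on its floor, and not sideways), its axis 35 degrees from vertical. Outside 76 mm across and 145 mm long, bore 60 mm or a little over, wall 7 mm. Origin at the centre of its outer bottom, z along its axis towards the open mouth. The inner floor is flat and hard and lies anywhere from 15 to 40 mm above the origin (bottoms differ and cannot be told from outside).
- jar_mouth (a point): Centre of the jar's mouth, 145 mm from the jar's origin along its z.
- crock: Box just like the holder, with the flat brush in it; fixed. Origin under its centre.
- flat_brush: flat-bristled brush (not the one to use), 50 x 21 x 150 mm tall, stands in the crock; origin at its foot
- cup: white mug 76 mm across, 62 tall, origin under its centre
- shaker: glass jar with steel lid, 52 mm across, 85 tall, origin under its centre
- saucers: stack of white saucers, 124 mm across, 49 tall, origin under its centre
- tumbler: drinking glass 68 mm across, 90 tall, origin under its centre
Mind the look-alikes: they are no part of the job. Leave any purple look-alike of the cradle alone.

How it is judged:
On the way, in this order (a step that is already met when the one before it is completed fails the run):
1. the brush's nose presses on the jar's floor, first time (over 1.5 N) (contact force between nose and anything else above 1.5 N and z of nose in the frame of jar between 0.005 and 0.045 m and x of nose in the frame of jar between -0.03 and 0.03 m and y of nose in the frame of jar between -0.03 and 0.03 m), for 0.1 s.
2. the brush is drawn up, its nose within 45 mm of the mouth or farther out (z of nose in the frame of jar above 0.1 m), for 0.05 s.
3. the brush's nose presses on the jar's floor, second time (over 1.5 N) (all of step 1), for 0.1 s.
4. the brush is drawn up, its nose within 45 mm of the mouth or farther out (z of nose in the frame of jar above 0.1 m), for 0.05 s.
5. the brush's nose presses on the jar's floor, third time (over 1.5 N) (all of step 3), for 0.1 s.
6. the brush is drawn up, its nose within 45 mm of the mouth or farther out (z of nose in the frame of jar above 0.1 m), for 0.05 s.
At the end, for the whole second after the job is handed in: The brush stands released and at rest, nose down on the floor of its own holder (nose within 30 mm of its middle and under 25 mm above the table, brush leaning under 0.4 rad) (horizontal distance between nose and holder_in below 0.03 m and height (world z) of nose below 0.025 m and angle between brush's own z axis and vertical below 0.4 rad and linear speed of brush below 0.03 m/s and contact force between brush and the fingers below 0.1 N); the robot touches nothing.
It fails at once if the nose is jabbed or dropped on anything (over 30 N) (contact force between nose and anything else above 30 N).
It fails at once if the brush is forced against the jar (over 30 N) (contact force between brush and jar above 30 N).
It fails at once if the flat brush, mug, lidded jar, saucers or drinking glass is shifted by over 40 mm (distance of any of flat_brush, cup, shaker, saucers, tumbler from where it was at the start of the episode above 0.04 m).
It also fails if it takes over 64 s, if anything falls off the work surface, if the arm or the gripper's body presses on something with over 40 N, if the wrist force passes 120 N, or if a joint passes its speed limit or range.

ROBOT

A 6-joint arm with a two-finger parallel gripper is mounted at the origin on the work surface. World frame = base frame: x ahead of the robot, y to its left, z up, the work surface at z = 0. Lengths are in m, angles in rad, forces in N, time in s.
With the tool pointing down it reaches from about 0.4 to 0.825 m from the base axis. Payload 7 kg.
Tool frame: the origin (TCP) lies between the finger pads; the fingertips stand 25 mm ahead of it and the grasp point (between the pads) lies 6 mm ahead of it; x points along the fingers, y is the direction in which the jaws open and shut, and the axes are right-handed (so a half turn about x gives the same grasp; the last joint's range is limited). The gripper opens to 88 mm and grips with 3 to 60 N. Pads are 19 mm wide; open, the fingers measure 130 mm over their backs; the gripper's body (78 mm by 193 mm) begins 47 mm behind the grasp point.
Start: joints at [1.437, 0.359, 0.012, 0, -1.224, -0.288], TCP at [0.276, 0.616, 0.252] pointing down, gripper open.
Joint ranges: [-3.07, 3.07], [-1.43, 2.12], [-1.02, 1.25], [-3.03, 1.67], [-3.05, -0], [-3.03, 3.03]. Speed limits (rad/s): [2.39, 2.39, 3.01, 3.14, 3.14, 3.14].

INTERFACE

Orientations are given as [roll, pitch, yaw] about the fixed x, y, z axes, in that order (R = Rz(yaw) Ry(pitch) Rx(roll)).
In Python, from bench import r gives the robot as it stands. Calls block until the motion is done:
- r.move_to(position, orientation): joint-space move of the TCP to a pose.
- r.move_straight(position, rot=None, vel=0.15): straight line of the TCP; rot=None keeps the orientation; vel is the mean speed in m/s.
- r.move_j(angles): joint-space move.
- r.gripper_to(opening, effort=None): finger opening in m; effort is the grip in N (None keeps the last); returns when the fingers have stopped.
- r.pause(seconds).
- r.inverse_kinematics(position, orientation): joint angles nearest the present ones, or None.
- r.camera(name): name is "scene" or "top" or "wrist"; returns the picture (420x560x3 uint8, blue, green, red); there is no depth.
- r.camera_info(name): a dict with "K" (3x3 intrinsics, pixels), "rvec" (rotation vector, rad) and "tvec" (3), from world to camera coordinates, as OpenCV has them. Camera axes: x right, y down, z forward; pixel columns grow to the right and rows downward; lengths in m; the calibration is good to about 2 mm. A picture is of the moment at which its call begins: read the wrist's pose just before it. camera_info takes no time and is no camera call; for the wrist camera it gives the pose at the moment of the call.
A pose or a line that the arm cannot do raises r.IKError and nothing moves.
- r.sign_off(): hands the job in, once; it reports no verdict.
Readings, each from a call of its own:
- r.get_time(): time.
- r.get_joint_positions(): joint angles.
- r.get_qd(): joint speeds.
- r.get_joint_efforts(): joint torques, N m.
- r.get_position(): TCP position.
- r.get_tool_rot(): TCP orientation.
- r.get_ft_force(): force on the tool from outside, world axes, zero at the start.
- r.get_moment(): the same for the moment, N m.
- r.get_opening(): finger opening in m.
Only numpy, scipy, OpenCV 4.12 (cv2) and the standard library are available. Lean on these libraries where they do the work, as an engineer would, in place of code of your own. Each camera call takes 0.05 s, during which the arm holds its last target.

## Working session

There is one attempt and no reset: what is moved stays moved. The work goes in short steps, each a Python script; the robot and the scene stay as the last script left them, time stands still between calls to the robot, and variables do not carry over. Pictures are saved under pics/ and viewed, and the job is handed in when it is done.

```bash
ls; mkdir -p pics; python3 - <<'E'
from bench import r
import cv2
print(r.get_time(), r.get_position(), r.get_tool_rot())
for n in ("scene","top","wrist"):
    i=r.camera_info(n); print(n,i)
    cv2.imwrite(f"pics/{n}0.png",r.camera(n))
print(r.get_time())
E
```

```text
pics
0.0 [0.27618478 0.61542024 0.2506304 ] [ 1.65538403  1.56915301 -1.90811181]
scene {'K': array([[501.86782326,   0.        , 283.71872687],
       [  0.        , 501.86782326, 213.45117447],
       [  0.        ,   0.        ,   1.        ]]), 'rvec': array([ 1.32032184,  2.02051046, -1.04322387]), 'tvec': array([ 0.19663566, -0.15185005,  1.56947138])}
top {'K': array([[466.54952331,   0.        , 279.73151136],
       [  0.        , 466.54952331, 206.51422911],
       [  0.        ,   0.        ,   1.        ]]), 'rvec': array([ 2.17255986, -2.19910758,  0.07544082]), 'tvec': array([-0.01190208,  0.45930786,  1.05795506])}
wrist {'K': array([[311.72552127,   0.        , 284.52142753],
       [  0.        , 311.72552127, 213.8780859 ],
       [  0.        ,   0.        ,   1.        ]]), 'rvec': array([-1.60050827,  2.47289203,  0.38650508]), 'tvec': array([ 0.67464359, -0.03861449,  0.39122552])}
0.15
```

View pics/scene0.png

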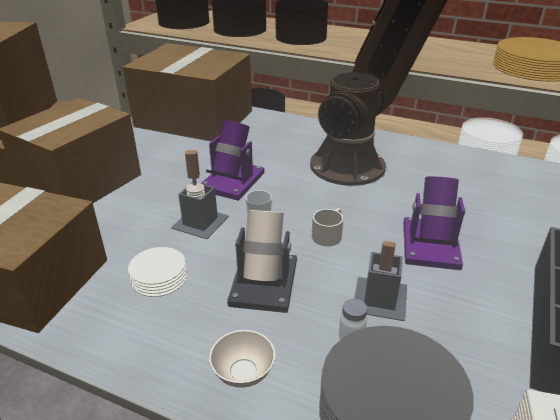

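View pics/top0.png

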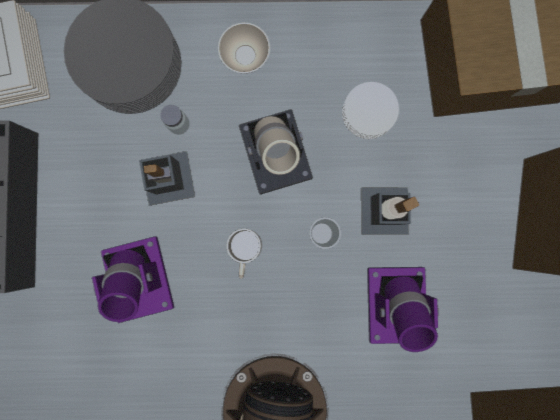

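View pics/wrist0.png

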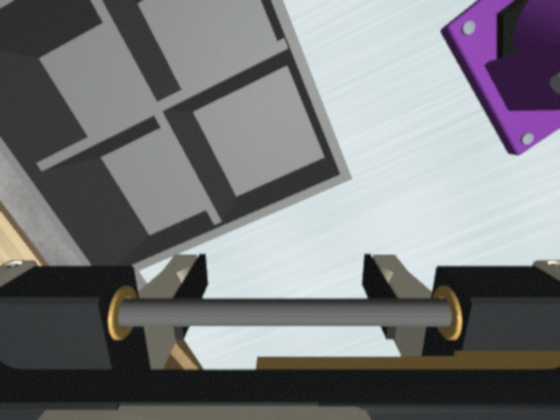

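```bash
python3 - <<'E'
import cv2,numpy as np
t=cv2.imread("pics/top0.png"); s=cv2.imread("pics/scene0.png")
a=cv2.resize(t[170:250,350:430],(480,480),interpolation=cv2.INTER_CUBIC)
b=cv2.resize(t[100:200,230:320],(432,480),interpolation=cv2.INTER_CUBIC)  #x4.8
cv2.imwrite("pics/c1.png",a);cv2.imwrite("pics/c2.png",b)
c=cv2.resize(s[140:240,160:260],(500,500),interpolation=cv2.INTER_CUBIC)
d=cv2.resize(s[200:310,220:310],(450,550),interpolation=cv2.INTER_CUBIC)
cv2.imwrite("pics/c3.png",c);cv2.imwrite("pics/c4.png",d)
E
```

```text
(no output)
```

View pics/c1.png

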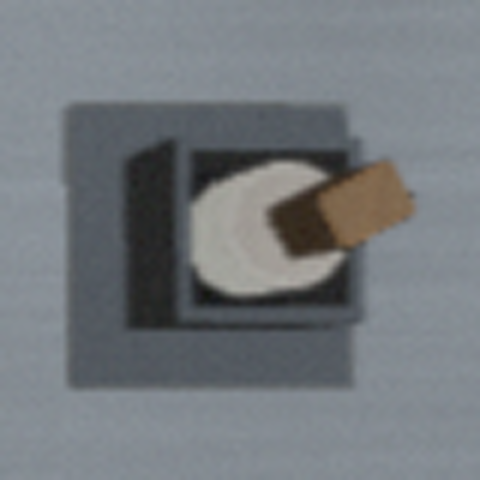

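View pics/c2.png

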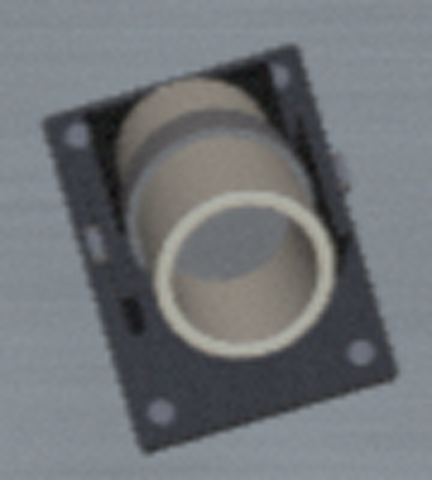

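View pics/c3.png

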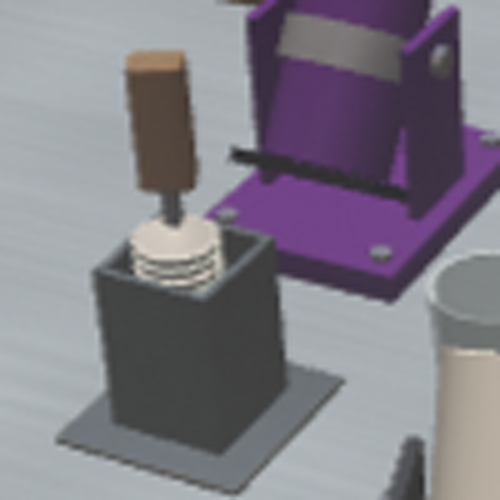

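View pics/c4.png

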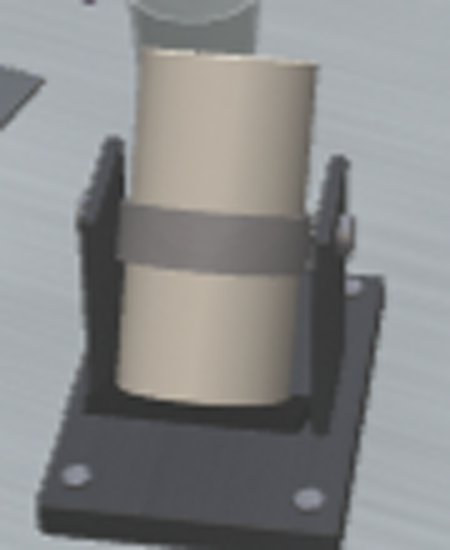

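```bash
cat > h.py <<'E'
import numpy as np,cv2
from scipy.spatial.transform import Rotation as R
from bench import r
def cam(n,info=None):
    i=info or r.camera_info(n); Rm=cv2.Rodrigues(np.array(i['rvec']))[0]; t=np.array(i['tvec']).ravel()
    return np.array(i['K']),Rm,t
def ray(c,px):
    K,Rm,t=c; d=Rm.T@np.linalg.solve(K,[px[0],px[1],1.]); return -Rm.T@t, d/np.linalg.norm(d)
def plane(c,px,z):
    o,d=ray(c,px); return o+d*(z-o[2])/d[2]
def tri(rays):
    A=np.zeros((3,3));b=np.zeros(3)
    for o,d in rays:
        P=np.eye(3)-np.outer(d,d);A+=P;b+=P@o
    x=np.linalg.solve(A,b); return x,[np.linalg.norm((np.eye(3)-np.outer(d,d))@(x-o)) for o,d in rays]
def proj(c,p):
    K,Rm,t=c; q=K@(Rm@np.asarray(p)+t); return q[:2]/q[2]
def rpy(Rm): return R.from_matrix(Rm).as_euler('xyz')
E
python3 - <<'E'
from h import *
np.set_printoptions(precision=4,suppress=True)
T=cam("top");S=cam("scene")
c1=lambda x,y:(x/6+350-.4,y/6+170-.4)
c2=lambda x,y:(x/4.8+230-.4,y/4.8+100-.4)
c3=lambda x,y:(x/5+160-.4,y/5+140-.4)
c4=lambda x,y:(x/5+220-.4,y/5+200-.4)
print("cams",ray(T,(0,0))[0],ray(S,(0,0))[0])
f=np.array([plane(T,c1(*p),.005) for p in [(66,102),(350,104),(354,387),(68,387)]]);print("foot",f,f.mean(0),np.linalg.norm(f[1]-f[0]),np.linalg.norm(f[2]-f[1]))
f=np.array([plane(T,c1(*p),.1) for p in [(175,140),(360,138),(363,320),(178,322)]]);print("rim",f.mean(0),np.linalg.norm(f[1]-f[0]))
f=np.array([plane(T,c2(*p),.02) for p in [(42,120),(298,46),(398,376),(148,452)]]);print("cradle",f,f.mean(0),np.linalg.norm(f[1]-f[0]),np.linalg.norm(f[2]-f[1]))
ax=(f[0]+f[1]-f[2]-f[3]);ax/=np.linalg.norm(ax);ay=f[0]-f[1]+f[3]-f[2];print("yaw",np.arctan2(ax[1],ax[0]),np.arctan2(ay[1],ay[0])-np.pi/2)
# handle top
print("handle top",tri([ray(T,c1(368,204)),ray(S,c3(156,61))]),plane(T,c1(368,204),.21))
print("bristle top",tri([ray(T,c1(290,225)),ray(S,c3(173,226))]))
print("mouth",tri([ray(T,c2(246,274)),ray(S,c4(230,57))]))
E
```

```text
cams [ 0.3846 -0.0175  1.0873] [1.335  0.3646 0.781 ]
foot [[ 0.5041 -0.2066  0.005 ]
 [ 0.502  -0.3169  0.005 ]
 [ 0.3922 -0.315   0.005 ]
 [ 0.3936 -0.2047  0.005 ]] [ 0.448  -0.2608  0.005 ] 0.11033790127583842 0.10978753482343057
rim [ 0.4474 -0.2606  0.1   ] 0.06552621973932458
cradle [[ 0.6506  0.0763  0.02  ]
 [ 0.6855 -0.048   0.02  ]
 [ 0.5239 -0.0938  0.02  ]
 [ 0.4887  0.0265  0.02  ]] [ 0.5872 -0.0098  0.02  ] 0.12911017815941164 0.16795468347208622
yaw 0.28707702253408474 0.27885111009873054
handle top (array([ 0.4476, -0.2639,  0.2086]), [np.float64(0.0014151722604621602), np.float64(0.0014151722604621572)]) [ 0.4481 -0.2649  0.21  ]
bristle top (array([ 0.4478, -0.2638,  0.1157]), [np.float64(0.0003287069976417709), np.float64(0.00032870699764195457)])
mouth (array([ 0.5473, -0.0198,  0.1686]), [np.float64(0.0011696084021704408), np.float64(0.0011696084021703673)])
```

```bash
cat >> h.py <<'E'
YAW=0.283
AX=np.array([np.cos(YAW),np.sin(YAW),0])
JZ=-np.sin(np.radians(35))*AX+np.cos(np.radians(35))*np.array([0,0,1.])
MOUTH=np.array([0.5473,-0.0198,0.1686])-0.0015*np.array([-np.sin(YAW),np.cos(YAW),0])*0.7
GR=np.array([0.4477,-0.2638])
def down(a):  # tool x down, y at angle a
    x=np.array([0,0,-1.]);y=np.array([np.cos(a),np.sin(a),0]);return np.c_[x,y,np.cross(x,y)]
def jarR(phi):
    x=-JZ; e=np.array([-np.sin(YAW),np.cos(YAW),0]); f=np.cross(x,e)
    y=np.cos(phi)*e+np.sin(phi)*f; return np.c_[x,y,np.cross(x,y)]
def jarP(d): # nose at jar z = d
    return MOUTH+JZ*(d-.145+.181)
E
python3 - <<'E'
from h import *
np.set_printoptions(precision=3,suppress=True)
for a in (22.4,22.4-180):
    q=r.inverse_kinematics([*GR,.191],rpy(down(np.radians(a)))); print(a,q)
for ph in range(0,360,30):
    try: print(ph,[r.inverse_kinematics(jarP(d),rpy(jarR(np.radians(ph)))) for d in (.19,.02)])
    except Exception as e: print(ph,e)
E
```

```text
22.4 [-0.154  0.154 -0.414  0.    -1.003 -2.596]
-157.6 [-0.154  0.154 -0.414  0.    -1.003  0.545]
0 [array([ 0.385, -0.497, -0.716,  0.086, -0.745, -1.718]), array([ 0.342, -0.147, -0.885,  0.153, -0.225, -1.769])]
30 [array([ 0.385, -0.497, -0.716,  0.086, -0.745, -2.241]), array([ 0.342, -0.147, -0.885,  0.153, -0.225, -2.293])]
60 [array([ 2.053, -1.322, -0.908,  0.674, -2.019,  2.186]), array([ 0.342, -0.147, -0.885,  0.153, -0.225, -2.816])]
90 [array([ 2.053, -1.322, -0.908,  0.674, -2.019,  1.662]), array([ 0.342, -0.147, -0.885,  0.153, -0.225,  2.943])]
120 [array([ 2.053, -1.322, -0.908,  0.674, -2.019,  1.138]), array([ 0.342, -0.147, -0.885,  0.153, -0.225,  2.42 ])]
150 [array([ 2.053, -1.322, -0.908,  0.674, -2.019,  0.615]), array([ 0.342, -0.147, -0.885,  0.153, -0.225,  1.896])]
180 [array([ 2.053, -1.322, -0.908,  0.674, -2.019,  0.091]), array([ 0.342, -0.147, -0.885,  0.153, -0.225,  1.373])]
210 [array([ 0.385, -0.497, -0.716,  0.086, -0.745,  0.9  ]), array([ 0.342, -0.147, -0.885,  0.153, -0.225,  0.849])]
240 [array([ 0.385, -0.497, -0.716,  0.086, -0.745,  0.377]), array([ 0.342, -0.147, -0.885,  0.153, -0.225,  0.325])]
270 [array([ 0.385, -0.497, -0.716,  0.086, -0.745, -0.147]), array([ 0.342, -0.147, -0.885,  0.153, -0.225, -0.198])]
300 [array([ 0.385, -0.497, -0.716,  0.086, -0.745, -0.67 ]), array([ 0.342, -0.147, -0.885,  0.153, -0.225, -0.722])]
330 [array([ 0.385, -0.497, -0.716,  0.086, -0.745, -1.194]), array([ 0.342, -0.147, -0.885,  0.153, -0.225, -1.245])]<sys>:0: UserWarning: Gimbal lock detected. Setting third angle to zero since it is not possible to uniquely determine all angles.
```

```bash
python3 - <<'E' 2>/dev/null
from h import *
np.set_printoptions(precision=4,suppress=True)
Rd=down(np.radians(-157.6))
r.gripper_to(.06)
r.move_to([*GR,.30],rpy(Rd))
print(r.get_time(),r.get_position(),r.get_joint_positions(),r.get_ft_force())
cv2.imwrite("pics/w1.png",r.camera("wrist"))
W=cam("wrist"); print(proj(W,[*GR,.21]),proj(W,[*GR,.118]))
E
```

```text
3.9917 [ 0.4481 -0.2634  0.2999] [-0.1535  0.0717 -0.2485 -0.0001 -1.2508  0.5453] [-0.8213 -0.0583 -0.6693]
[285.2041 227.7393] [284.9404 196.8941]
```

View pics/w1.png

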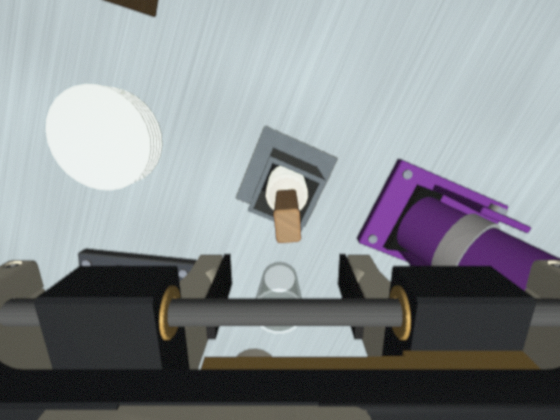

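```bash
python3 - <<'E'
import cv2
t=cv2.imread("pics/w1.png")
cv2.imwrite("pics/w1c.png",cv2.resize(t[120:260,230:350],(600,700)[:2] if 0 else (514,600),interpolation=cv2.INTER_CUBIC))
E
```

```text
(no output)
```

View pics/w1c.png

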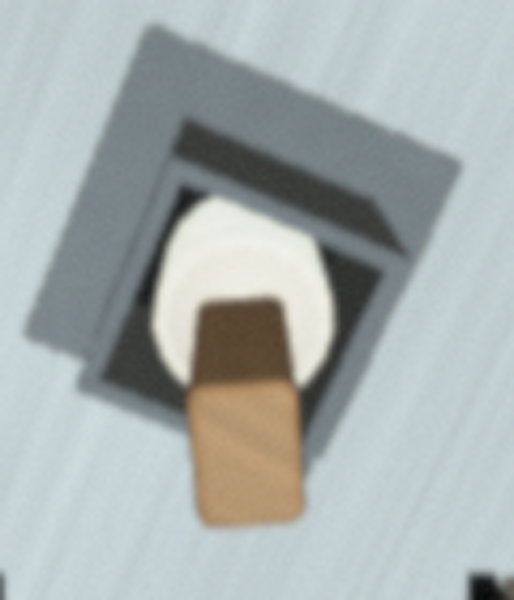

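```bash
python3 - <<'E' 2>/dev/null
from h import *
np.set_printoptions(precision=4,suppress=True)
W=cam("wrist");p=plane(W,(287.2,225.9),.21);b=plane(W,(287.2,196),.118);print(p,b)
g=(p[:2]+b[:2])/4+GR/2; print(g)
Rd=down(np.radians(-157.6))
r.move_straight([*g,.191],rpy(Rd),vel=.1)
print(r.get_position(),r.get_ft_force())
r.gripper_to(0.015,25)
print(r.get_opening(),r.get_ft_force(),r.get_time())
p=r.get_position()
r.move_straight([p[0],p[1],.36],vel=.1)
print(r.get_position(),r.get_opening(),r.get_ft_force(),r.get_time())
for n in ("scene","top","wrist"): cv2.imwrite(f"pics/l_{n}.png",r.camera(n))
E
```

```text
[ 0.4469 -0.2657  0.21  ] [ 0.4459 -0.2656  0.118 ]
[ 0.447  -0.2647]
[ 0.4475 -0.2648  0.1916] [0.5989 0.208  0.0496]
0.020070346001792905 [ 0.1153  0.9624 -0.499 ] 6.0083
[ 0.4469 -0.2646  0.3594] 0.019892065567436 [-0.2385 -0.0433 -0.6311] 7.85
```

```bash
python3 - <<'E' 2>/dev/null
from h import *
S=cam("scene")
s=cv2.imread("pics/l_scene.png")
p=np.array(r.get_position());Rt=R.from_euler('xyz',r.get_tool_rot()).as_matrix()
for d in (.006,.071,.163,.181): print(d,proj(S,p+Rt[:,0]*d))
cv2.imwrite("pics/l_s.png",cv2.resize(s[40:220,110:290],(720,720)[:2] if 0 else (600,600),interpolation=cv2.INTER_CUBIC))
E
```

```text
0.006 [183.28524468  93.60690403]
0.071 [186.45903578 120.58535122]
0.163 [190.61371496 155.90172505]
0.181 [191.3841685 162.450877 ]
```

View pics/l_s.png

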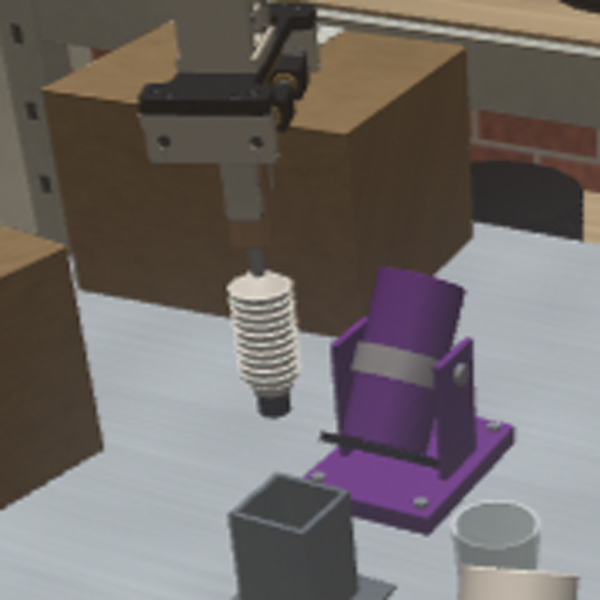

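View pics/l_top.png

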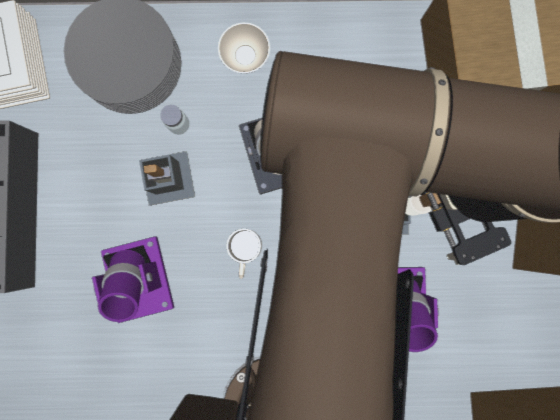

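View pics/l_wrist.png

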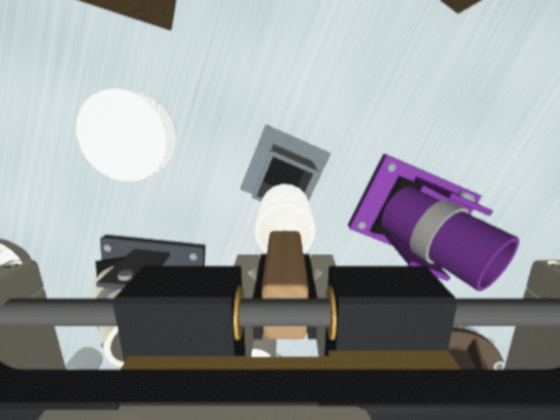

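```bash
python3 - <<'E' 2>/dev/null
from h import *
np.set_printoptions(precision=4,suppress=True)
p=r.get_position()
r.move_straight([p[0],p[1],.41],vel=.15)
r.move_to(jarP(.235),rpy(jarR(np.radians(235))))
r.pause(.3)
print(r.get_time(),r.get_position()-jarP(.235),r.get_joint_positions(),r.get_ft_force())
for n in ("scene","top","wrist"): cv2.imwrite(f"pics/p_{n}.png",r.camera(n))
W=cam("wrist");print(proj(W,MOUTH),proj(W,MOUTH+.09*JZ),proj(W,MOUTH+.198*JZ)); S=cam("scene");print(proj(S,MOUTH),proj(S,MOUTH+.09*JZ))
s=cv2.imread("pics/p_scene.png");cv2.imwrite("pics/p_s.png",cv2.resize(s[100:300,180:380],(600,600),interpolation=cv2.INTER_CUBIC))
s=cv2.imread("pics/p_wrist.png");cv2.imwrite("pics/p_w.png",cv2.resize(s[60:360,130:430],(600,600),interpolation=cv2.INTER_CUBIC))
E
```

```text
9.625 [ 0.0007 -0.0004 -0.0004] [ 0.401  -0.5632 -0.6598  0.0897 -0.8712  0.4546] [ 0.8123 -0.1013 -1.2525]
[283.8451 179.7291] [283.8662 197.3254] [283.913  236.5109]
[264.5867 210.9133] [267.8052 168.7376]
```

View pics/p_s.png

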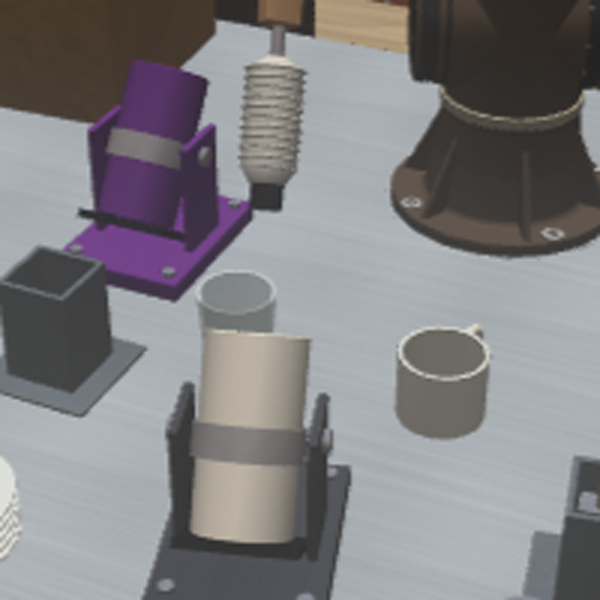

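View pics/p_w.png

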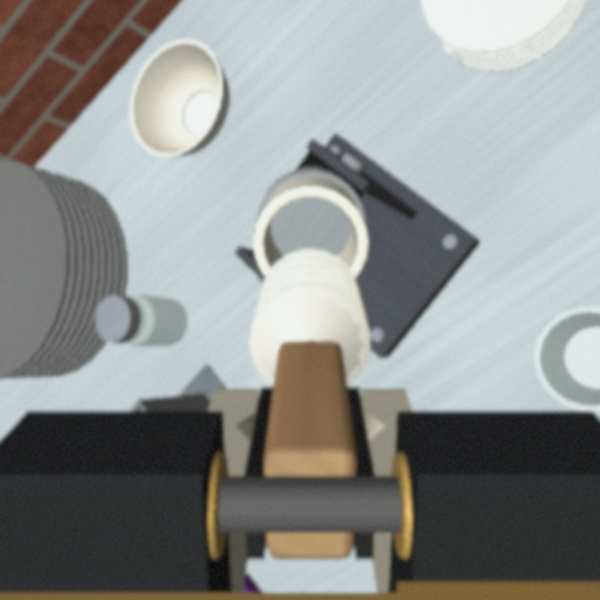

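View pics/p_top.png

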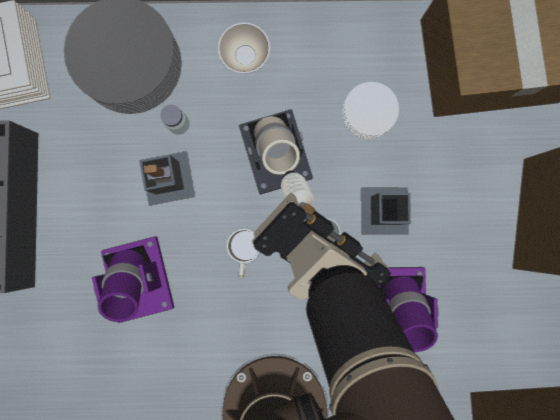

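```bash
python3 - <<'E' 2>/dev/null
from h import *
np.set_printoptions(precision=4,suppress=True)
W=cam("wrist")
# predicted outer rim in wrist & scan radial edges
im=cv2.imread("pics/p_wrist.png");g=cv2.GaussianBlur(im,(3,3),0).astype(float).min(2)
e1=np.array([-np.sin(YAW),np.cos(YAW),0]);e2=np.cross(JZ,e1)
rim=lambda rr:np.array([proj(W,MOUTH+rr*(np.cos(a)*e1+np.sin(a)*e2)) for a in np.linspace(0,2*np.pi,60)],np.float32)
print("pred ell",cv2.fitEllipse(rim(.038)),cv2.fitEllipse(rim(.031)))
c=np.array([285.5,182.])
inn=[];mid=[]
for a in np.radians(np.arange(175,366,5)):
    u=np.array([np.cos(a),np.sin(a)]); t=np.arange(14,34,.25)
    v=cv2.remap(g.astype(np.float32),(c[0]+t*u[0]).astype(np.float32)[None],(c[1]+t*u[1]).astype(np.float32)[None],1)[0]
    k=np.argmax(np.gradient(v)); inn.append(c+t[k]*u); 
    k2=np.argmin(np.gradient(v)[k:])+k; mid.append(c+t[k2]*u)
for n,L in(("in",inn),("out",mid)):
    L=np.array(L,np.float32); print(n,cv2.fitEllipse(L)); 
    e=cv2.fitEllipse(L); print(plane(W,e[0],MOUTH[2]))
print(MOUTH)
o=im.copy()
for p in inn: cv2.circle(o,tuple(np.int32(np.round(p))),0,(0,0,255),-1)
for p in mid: cv2.circle(o,tuple(np.int32(np.round(p))),0,(0,255,0),-1)
cv2.imwrite("pics/rim.png",cv2.resize(o[130:230,230:340],(660,600),interpolation=0))
E
```

```text
pred ell ((283.8386535644531, 178.9134063720703), (57.17170715332031, 57.99696350097656), 90.39519500732422) ((283.8408203125, 179.18638610839844), (46.62737274169922, 47.30685806274414), 90.3875961303711)
in ((285.01434326171875, 180.82798767089844), (46.220359802246094, 47.5849494934082), 126.64466094970703)
[ 0.5453 -0.0214  0.1686]
out ((284.94158935546875, 179.8421630859375), (54.38619613647461, 57.35270690917969), 87.05333709716797)
[ 0.5465 -0.022   0.1686]
[ 0.5476 -0.0208  0.1686]
```

View pics/rim.png

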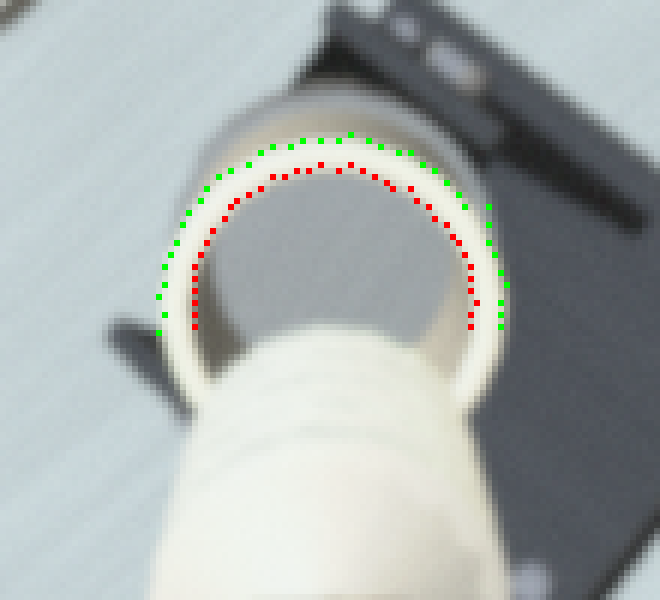

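```bash
sed -i 's/^MOUTH=.*/MOUTH=np.array([0.5466,-0.0213,0.1686])/' h.py; cat >> h.py <<'E'
RJ=jarR(np.radians(235))
def fax(n=8):
    v=[]
    for _ in range(n): v.append(r.get_ft_force()); r.pause(.01)
    v=np.array(v); m=v.mean(0); return m@JZ, np.linalg.norm(m-JZ*(m@JZ)), v.std(0).max()
E
python3 - <<'E' 2>/dev/null
from h import *
np.set_printoptions(precision=3,suppress=True)
rj=rpy(RJ)
r.move_straight(jarP(.17),rj,vel=.1); r.pause(.3); print(fax(15))
for d in (.14,.11,.08,.052):
    r.move_straight(jarP(d),rj,vel=.06); r.pause(.2);print(d,fax(),r.get_position()-jarP(d),r.get_time())
print(r.get_joint_positions())
E
```

```text
(np.float64(-0.9331109319093106), np.float64(0.7160541439333385), np.float64(0.7143104360204444))
0.14 (np.float64(-1.299762235093236), np.float64(0.6362950687108426), np.float64(0.45309516330478294)) [-0.  0.  0.] 11.9083
0.11 (np.float64(-0.9722912870580679), np.float64(0.8785503919852256), np.float64(0.4101989282194338)) [0. 0. 0.] 12.825
0.08 (np.float64(-0.5555329733299124), np.float64(0.7993755910630658), np.float64(0.6199373634077011)) [ 0. -0.  0.] 13.7417
0.052 (np.float64(-1.0851929740760888), np.float64(1.0239194438590296), np.float64(0.5691567275499946)) [0. 0. 0.] 14.625
[ 0.35  -0.225 -0.855  0.118 -0.332  0.445]
```

```bash
python3 - <<'E' 2>/dev/null
from h import *
rj=rpy(RJ); d=.052; b=-1.0; last=[]
while d>.008:
    d-=.001
    r.move_straight(jarP(d),rj,vel=.01); f=fax(8); last.append((round(d,4),round(f[0]-b,2),round(f[1],2)))
    if f[0]-b>4.5: break
print(last)
if f[0]-b>4.5:
    r.pause(.3); print("hold",fax(10))
print(r.get_opening(),r.get_time())
E
```

```text
[(0.051, np.float64(0.03), np.float64(1.11)), (0.05, np.float64(0.11), np.float64(0.73)), (0.049, np.float64(-0.18), np.float64(0.61)), (0.048, np.float64(0.07), np.float64(0.73)), (0.047, np.float64(0.28), np.float64(0.89)), (0.046, np.float64(0.22), np.float64(0.64)), (0.045, np.float64(0.07), np.float64(0.89)), (0.044, np.float64(0.11), np.float64(0.6)), (0.043, np.float64(0.02), np.float64(0.66)), (0.042, np.float64(0.07), np.float64(0.82)), (0.041, np.float64(0.09), np.float64(0.52)), (0.04, np.float64(-0.02), np.float64(0.85)), (0.039, np.float64(0.2), np.float64(0.65)), (0.038, np.float64(-0.08), np.float64(0.85)), (0.037, np.float64(-0.17), np.float64(0.62)), (0.036, np.float64(0.31), np.float64(0.81)), (0.035, np.float64(0.0), np.float64(0.65)), (0.034, np.float64(0.49), np.float64(0.71)), (0.033, np.float64(0.12), np.float64(0.97)), (0.032, np.float64(0.02), np.float64(0.54)), (0.031, np.float64(0.18), np.float64(0.8)), (0.03, np.float64(0.08), np.float64(0.2)), (0.029, np.float64(-0.09), np.float64(0.77)), (0.028, np.float64(0.0), np.float64(0.64)), (0.027, np.float64(-0.21), np.float64(0.58)), (0.026, np.float64(-0.06), np.float64(0.48)), (0.025, np.float64(0.12), np.float64(0.68)), (0.024, np.float64(-0.02), np.float64(0.51)), (0.023, np.float64(0.06), np.float64(0.74)), (0.022, np.float64(0.02), np.float64(0.52)), (0.021, np.float64(-0.25), np.float64(0.67)), (0.02, np.float64(0.17), np.float64(0.44)), (0.019, np.float64(0.13), np.float64(0.64)), (0.018, np.float64(0.2), np.float64(0.48)), (0.017, np.float64(0.13), np.float64(0.87)), (0.016, np.float64(1.74), np.float64(0.5)), (0.015, np.float64(5.09), np.float64(0.98))]
hold (np.float64(4.256371375842675), np.float64(0.9009434476153699), np.float64(0.5292448223591943))
0.020186302692059743 26.725
```

```bash
python3 - <<'E' 2>/dev/null
from h import *
rj=rpy(RJ)
def up(): 
    r.move_straight(jarP(.125),rj,vel=.09); r.pause(.2); f=fax(15); print("up",f,r.get_time()); return f[0]
b=up()
for i in range(2):
    r.move_straight(jarP(.020),rj,vel=.07); print("at .020",fax(6)[0]-b)
    d=.020
    while d>.011:
        d-=.001; r.move_straight(jarP(d),rj,vel=.01); f=fax(8)[0]-b; print(round(d,4),round(f,2))
        if f>4.2: break
    r.pause(.3); print("press",i+2,fax(10)[0]-b,r.get_opening(),r.get_time())
    b=up()
print(r.get_joint_positions())
E
```

```text
up (np.float64(-1.2192655975710507), np.float64(0.9684648518117573), np.float64(0.5494411203835287)) 28.425
at .020 0.15391254129560017
0.019 0.43
0.018 0.24
0.017 0.21
0.016 2.14
0.015 5.27
press 2 5.555044839294717 0.01991726974488019 32.0917
up (np.float64(-0.9442555511086985), np.float64(0.6917612589577051), np.float64(0.6400037817269472)) 33.7917
at .020 0.1087372712613891
0.019 -0.18
0.018 0.17
0.017 -0.02
0.016 1.43
0.015 4.94
press 3 5.204732511367222 0.020075120059783683 37.4583
up (np.float64(-1.1314775406730142), np.float64(0.6489803790172815), np.float64(0.555304303669194)) 39.1583
[ 0.36579958 -0.38022927 -0.78771961  0.0899449  -0.55647984  0.46656314]
```

```bash
python3 - <<'E' 2>/dev/null
from h import *
np.set_printoptions(precision=4,suppress=True)
r.move_straight(jarP(.235),rpy(RJ),vel=.1)
Rd=down(np.radians(-157.6))
r.move_to([.4475,-.2625,.41],rpy(Rd))
r.move_straight([.4475,-.2625,.33],rpy(Rd),vel=.1); r.pause(.2)
print(r.get_time(),r.get_position(),r.get_joint_positions(),r.get_ft_force())
for n in ("scene","wrist"): cv2.imwrite(f"pics/q_{n}.png",r.camera(n))
s=cv2.imread("pics/q_scene.png");cv2.imwrite("pics/q_s.png",cv2.resize(s[100:240,120:260],(600,600),interpolation=cv2.INTER_CUBIC))
S=cam("scene");print(proj(S,[.4475,-.2625,.149]),proj(S,[.4475,-.2608,.1]))
E
```

```text
42.3917 [ 0.4477 -0.2626  0.3305] [-0.1519  0.0551 -0.1978  0.0001 -1.3171  0.5427] [-0.1048 -0.7681 -2.0281]
[193.248  173.3085] [195.7854 190.2751]
```

View pics/q_s.png

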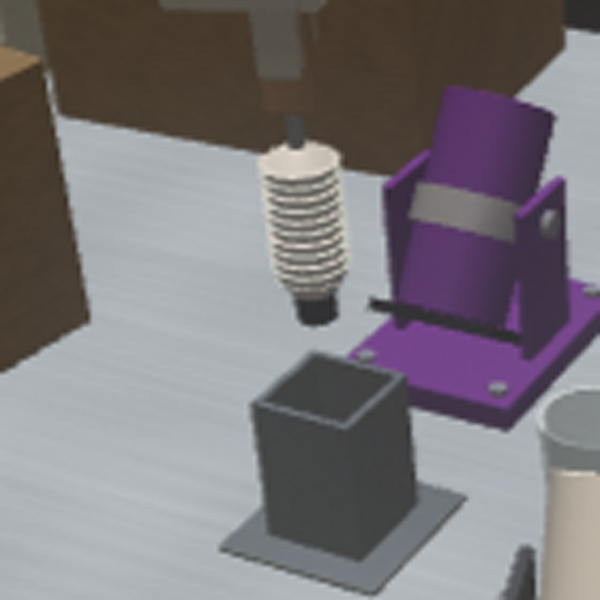

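View pics/q_wrist.png

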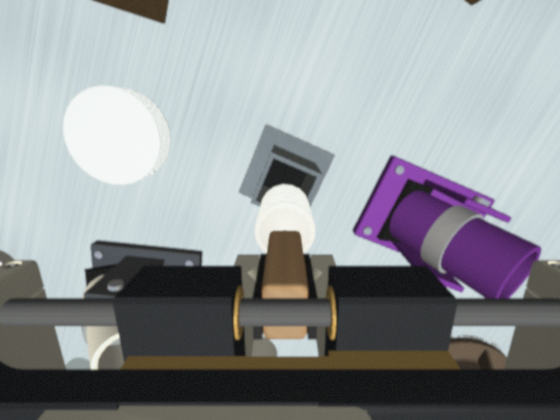

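```bash
python3 - <<'E' 2>/dev/null
from h import *
np.set_printoptions(precision=2,suppress=True)
rd=rpy(down(np.radians(-157.6)))
def F(n=8):
    v=[]
    for _ in range(n): v.append(r.get_ft_force()); r.pause(.01)
    return np.mean(v,0)
b=F(15); ok=True
zs=list(np.arange(.29,.199,-.01))+list(np.arange(.197,.184,-.001))
for z in zs:
    r.move_straight([.4475,-.2625,z],rd,vel=.06 if z>.198 else .01); f=F(6)-b
    print(round(z,4),f)
    if abs(f[0])+abs(f[1])>6 or (z>.196 and f[2]>3): print("STOP"); break
    if z<=.196 and f[2]>2: break
print(r.get_time(),r.get_position())
E
```

```text
0.29 [-0.11 -0.24  0.19]
0.28 [-0.41 -0.07  0.5 ]
0.27 [-0.22  0.11  0.15]
0.26 [-0.31 -0.21  0.16]
0.25 [-0.09 -0.46  0.21]
0.24 [ 0.07  0.11 -0.11]
0.23 [-0.66 -0.44  0.25]
0.22 [ 0.03 -0.39  0.1 ]
0.21 [-0.18  0.03  0.42]
0.2 [-0.02 -0.02  0.49]
0.197 [-0.16 -0.38 -0.07]
0.196 [-0.16 -0.45  0.41]
0.195 [ 0.06 -0.33  0.17]
0.194 [-0.59 -0.34 -0.15]
0.193 [-0.19 -0.37  0.08]
0.192 [-0.3  -0.44  0.1 ]
0.191 [-0.11 -0.15  0.73]
0.19 [-0.43  0.47  4.59]
49.3833 [ 0.45 -0.26  0.19]
```

```bash
python3 - <<'E' 2>/dev/null
from h import *
np.set_printoptions(precision=3,suppress=True)
rd=rpy(down(np.radians(-157.6)))
r.gripper_to(.06); r.pause(.2)
r.move_straight([.4475,-.2625,.33],rd,vel=.12); r.pause(.3)
print(r.get_time(),r.get_position(),r.get_opening(),r.get_ft_force())
for n in ("scene","wrist"): cv2.imwrite(f"pics/e_{n}.png",r.camera(n))
s=cv2.imread("pics/e_scene.png");cv2.imwrite("pics/e_s.png",cv2.resize(s[100:380,100:420],(685,600),interpolation=cv2.INTER_CUBIC))
E
```

```text
52.05 [ 0.447 -0.262  0.33 ] 0.06030216296710451 [-0.327  0.454  0.085]
```

View pics/e_s.png

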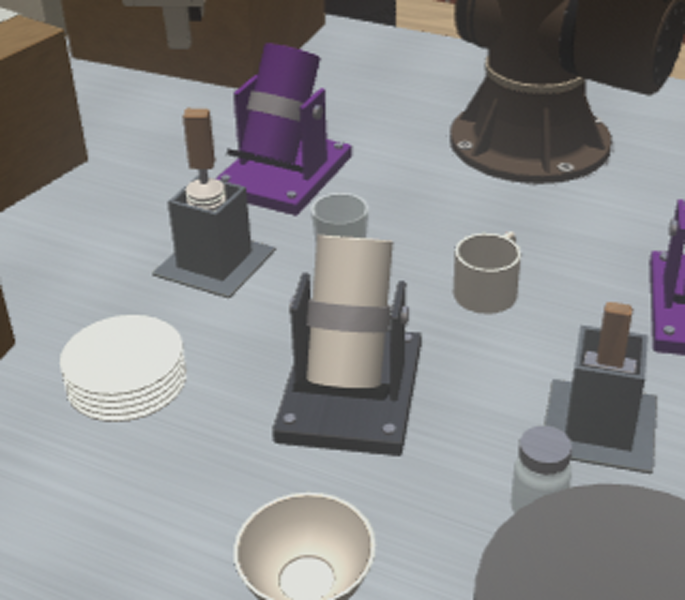

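View pics/e_wrist.png

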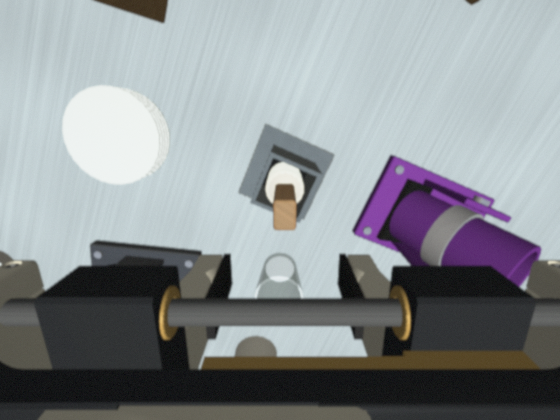

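The scene picture shows the brush upright in its holder, with its handle at about (200,138), and the other ware where it was. The wrist picture shows the fingers clear of the handle top at (285,213).

```bash
python3 -c "
from bench import r
print(r.sign_off(), r.get_time())"
```

```text
the job is handed in; nothing more can be done
the job is handed in; nothing more can be done
```

I took the long round bottle brush from the holder on the robot's right and scrubbed the jar with three presses. I then set it back nose down in its holder, let go and handed the job in. No verdict was reported.

- **Presses:** I stepped in 1 mm at a time and felt the floor at about 16 mm above the jar's origin on all three presses. The forces were roughly 5.2, 5.6 and 5.2 N.
- **Drawing up:** after each press I drew the nose up to about 125 mm above the jar's origin. The contact depth was the same each time and the finger opening stayed at 20 mm, so the brush did not slip in the grip.
- **Putting it back:** it went down without touching the holder walls and met the pad at about 4.6 N, where I released it.
- **Last checks:** the pictures show the brush upright in its holder and the fingers well clear above it. By eye, the other ware in view had not moved. The wrist force was near zero, and the clock read 52 s before the last pictures, against the 64 s limit.
- **Disagreements:** no check failed. The camera views differed by about 1–3 mm on the brush and the jar mouth. In one scene picture the top of the bristle head appeared about 3 pixels lower than predicted; I did not explain that, but the nose position agreed.

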